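# Dock the pink fan module

## Task

Slide the pink fan module along the bench, without lifting it, to the dock with the matching pink face and push its plug into that dock's socket until the module sits flush against the dock. Then swing the pink lever on top of that dock all the way over to its far side, so the module is locked. Leave the blue dock's lever alone and do not knock or shift the other things lying around.

Things in the scene. Friction and masses are not known exactly. Their poses are not given: they have to be found in the camera images.
- module: loose plug-in fan module lying on the bench: pink box 86 long (x), 100 wide (y), 36 high, about 0.35 kg, too wide to grasp, dark air slots on top. Origin: centre of its underside; x points to its plug, a black block 40 wide (y), from 8 to 30 above the bench, that stands 25 out of the middle of the front face (x = 43 to 68). The back face (x = -43) and the sides (y = +-50) are flat.
- module_face (a point): centre of the module's pink front face, from which the plug stands out: 43 ahead of the module's origin, 19 above the bench; same axes as the module
- dock_pink: dock fixed to the bench: block 80 deep (x), 110 wide, 52 high, pink face and top. Origin: centre of underside; x points away from the front face (at x = -40, facing roughly to the robot). Socket hole in that face: 43 wide, 5 to 33 above the bench, 28 deep; a lead-in each side widens the mouth to 55 over the first 9. Only here the plug fits; when home, the module's front face touches the dock's.
- dock_pink_mouth (a point): centre of the socket mouth in the plane of the pink dock's front face, 19 above the bench; same axes as the dock
- dock_blue: the other dock, same size and axes as the pink one but with a blue face, top and lever, and a hole only 25 wide that the module's plug does not fit
- lever_pink (a joint): angle of the pink locking lever, on a grey block (70 x 50, 25 high) on the dock. Pivot 5 behind the dock's origin, 74 above the bench; stick 10 thick, 60 to the centre of a pink ball 26 across. 0: leans 0.5 rad to the dock's front; 0.5: upright; 1.0: the far stop. Stays where it is left; about 1 to 2 N at the ball moves it.
- lever_pink_tip (a point): centre of the pink ball at the tip of the pink lever
- lever_blue (a joint): angle of the blue dock's lever, likewise; leave it alone
- spool: filament spool lying flat, 160 across, 55 high; bystander; origin at the centre of its underside
- jar: small jar with orange lid, 56 across, 75 high; bystander; origin at the centre of its underside
- scraper: print scraper (spatula) lying flat, 200 long; bystander
- screwdriver: screwdriver lying flat, 180 long; bystander
- vase: small printed cream vase, 38 across, 55 high, standing between the docks; bystander; origin at the centre of its underside
- cleaner: white spray-cleaner bottle with red cap and blue label, 56 across, 150 high, standing beyond the docks; bystander; origin at the centre of its underside
- partsbin: open blue parts bin 100 by 140, 45 high; bystander; origin at the centre of its underside
There are look-alikes about, which are no part of the job. Leave any grey or yellow look-alike of the module alone.

How it is judged:
By the outcome, as a careful person would: the job done as asked, in the order asked, and still so for the second after the job is handed in, with the robot touching nothing.
It also fails if it takes over 64 s, if anything falls off the work surface, if the arm or the gripper's body presses on something with over 40 N, if the wrist force passes 120 N, or if a joint passes its speed limit or range.

## Robot

A 6-joint arm with a two-finger parallel gripper is mounted at the origin on the work surface. World frame = base frame: x ahead of the robot, y to its left, z up, the work surface at z = 0. Lengths are in mm, angles in rad, forces in N, time in s.
With the tool pointing down it reaches from about 400 to 925 mm from the base axis. Payload 12.5 kg.
Tool frame: the origin (TCP) lies at the very end of the fingers, on their centre line; the grasp point (between the pads) lies 19 mm behind it (env.grip_point_offset is the distance from the TCP to the grasp point, in mm); z points along the fingers, y is the direction in which the jaws open and shut (so a half turn about z gives the same grasp; the last joint's range is limited). The gripper opens to 95 mm and grips with 3 to 60 N. Pads are 20 mm wide; open, the fingers measure 119 mm over their backs; the gripper's body (75 mm by 180 mm) begins 59 mm behind the grasp point.
Start: joints at [1.091, 0.491, 1.559, -0, 1.092, -0.106], TCP at [228.207, 581.866, 214.661] pointing down, gripper open.
Joint ranges: [-3.1, 3.1], [-0.84, 2.19], [0.05, 2.79], [-1.13, 4.28], [0.06, 2.93], [-2.69, 2.69]. Speed limits (rad/s): [2.22, 2.22, 2.79, 3.14, 3.14, 3.14].

## Interface

Orientations are given as [roll, pitch, yaw] about the fixed x, y, z axes, in that order (R = Rz(yaw) Ry(pitch) Rx(roll)).
In Python, from cell import env gives the robot as it stands.
- The arm moves only by the tool drive_tool, never from a script. Its argument "commands" is a list of rows, each an object of numbers: "dx", "dy", "dz": the shift along the world's x, y, z in mm; "yaw": the turn about the world's z in degrees. In form: [{"dx": .., "dy": .., "dz": .., "yaw": ..}, ...]. A call has 1 to 5 rows; each row shifts and turns the commanded pose from where the row before left it; what a row does not reach is not made up. A row lasts 1/12 s, in which the tool goes at most 41.7 mm and 7.16 degrees, less where a joint would pass 70% of its speed; a pose out of reach is approached as far as the arm can. A call with a gripper value outside its range is refused whole. "grip" is the opening, from 0 (shut) to 1 (fully open), set as the call begins (left out, the last holds). The fingers move at their own pace and stop on an object; the grip force is fixed at half the most. Time passes only in rows, so rows that do not move let the fingers close. It gives the time, the measured TCP pose, the force and the opening at its end, in the units of the state.
- env.state(): the state, without advancing time (a new reading comes with each control period).
- env.read_camera(name): name is "scene" or "top"; returns the picture (480x640x3 uint8, red, green, blue); there is no depth.
- env.calibration(name): a dict with "intrinsics" (3x3 intrinsics, pixels), "dist_coeffs" ([k1, k2, p1, p2, k3] as OpenCV has them; the pictures are not rectified), "rvec" (rotation vector, rad) and "tvec" (3), from world to camera coordinates, as OpenCV has them. Camera axes: x right, y down, z forward; pixel columns grow to the right and rows downward; lengths in mm; the calibration is good to about 2 mm. A picture is of the moment at which its call begins. calibration takes no time and is no camera call.
- env.job_done(): hands the job in, once; it reports no verdict.
Trained networks look in the newest picture that a camera, given by its name, has taken for a name from the list of things; names that differ only in an ending like _2 or _b are one class to them, and where a whole thing is asked for, a point or a joint stands for the part that bears it (a point fixed in the world has none). Each returns a list of dicts, best first, with "conf" (0 to 1); they miss things now and then, are a little off and sometimes report something else, mostly with a low value. They report only what shows in the picture. A call takes as long as a camera call. They do not tell look-alikes from the thing itself.
- env.trace(query, camera): "pixels" (480x640 bool, what is visible of it) and "pixel" ([column, row] in pixels, amid what is visible of it).
- env.place_of(query, camera): "pixel" ([column, row] in pixels: a listed point, or the origin of a listed thing).
The state is a dict: "t": time; "joints": joint angles; "qvel": joint speeds; "tau": joint torques, N m; "eef_pos": TCP position; "tcp_rot": TCP orientation; "ft_force": force on the tool from outside, world axes, zero at the start; "moment": the same for the moment, N m; "opening": opening from 0.0 (shut) to 1.0 (fully open).
Only numpy, scipy, OpenCV 4.12 (cv2) and the standard library are available. Lean on these libraries where they do the work, as an engineer would, in place of code of your own. Each camera call takes 0.05 s, during which the arm holds its last target.

## Working session

There is one attempt and no reset: what is moved stays moved. The work goes in short steps, Python scripts to look and compute and a tool call to move; the robot and the scene stay as the last step left them, time stands still between calls to the robot, and variables do not carry over. Pictures are saved under pics/ and viewed, and the job is handed in when it is done.

Besides the shell and the picture viewer there is one more tool, called after "Request:" by a JSON object that holds its "name" and its "arguments". drive_tool: Moves the arm, as the interface text tells. Its arguments: {"type":"object","properties":{"commands":{"type":"array"},"grip":{"type":"number"}},"required":["commands"]}

```bash
mkdir -p pics; ls
cat > h.py <<'E'
import numpy as np, cv2
from cell import env
def cal(n):
    c=env.calibration(n); return [np.array(c[k],float) for k in("intrinsics","dist_coeffs","rvec","tvec")]
def ray(n,px):
    K,d,r,t=cal(n); u=cv2.undistortPoints(np.array([[px]],float),K,d)[0,0]
    R=cv2.Rodrigues(r)[0]; return (-R.T@t.ravel()), R.T@np.array([u[0],u[1],1])
def at(n,px,z):
    o,v=ray(n,px); return o+v*(z-o[2])/v[2]
def proj(n,p):
    K,d,r,t=cal(n); return cv2.projectPoints(np.array(p,float).reshape(-1,3),r,t,K,d)[0].reshape(-1,2)
def save(n,f):
    im=env.read_camera(n); cv2.imwrite('pics/'+f,im[:,:,::-1]); return im
E
python3 - <<'E'
from h import *
save('top','t0.png');save('scene','s0.png')
H={'module':0,'module_face':19,'dock_pink':0,'dock_pink_mouth':19,'lever_pink_tip':None,'dock_blue':0}
for q,z in H.items():
    for c in('top','scene'):
        for r in env.place_of(q,c)[:3]:
            print(q,c,r['pixel'],round(r['conf'],2),at(c,r['pixel'],z if z is not None else 130).round(0))
print(env.state())
for c in('top','scene'): print(ray(c,[320,240]))
E
```

```text
pics
module top [288.1, 243.7] 0.95 [528.  48.   0.]
module top [259.3, 305.5] 0.95 [351. 135.   0.]
module top [326.5, 302.6] 0.88 [355. -60.   0.]
module scene [218.6, 230.3] 0.78 [ 307. -223.    0.]
module scene [346.4, 217.5] 0.75 [336. 135.   0.]
module scene [281.7, 231.7] 0.62 [355. -57.   0.]
module_face top [313.3, 299.1] 0.97 [367. -21.  19.]
module_face top [251.6, 294.5] 0.96 [384. 155.  19.]
module_face top [292.7, 227.7] 0.85 [573.  33.  19.]
module_face scene [226.0, 214.2] 0.93 [ 265. -195.   19.]
module_face scene [336.5, 270.1] 0.92 [558.  35.  19.]
module_face scene [240.5, 269.8] 0.85 [ 500. -193.   19.]
dock_pink top [251.5, 193.4] 0.77 [679. 153.   0.]
dock_pink scene [400.2, 304.2] 0.68 [690. 153.   0.]
dock_pink scene [336.7, 272.8] 0.21 [549.  40.  -0.]
dock_pink_mouth top [250.7, 203.4] 0.62 [647. 153.  19.]
dock_pink_mouth top [199.7, 313.9] 0.34 [333. 304.  19.]
dock_pink_mouth scene [397.5, 285.4] 0.79 [646. 161.  19.]
lever_pink_tip top [242.0, 189.4] 0.54 [670. 162. 130.]
lever_pink_tip scene [406.1, 256.1] 0.55 [667. 159. 130.]
dock_blue top [363.3, 19
[... 313 characters left out ...]
84482631e-06,  2.67317181e-04,  1.38455211e-03,
        1.81413287e-03, -1.41726891e-03]), 'tau': array([-1.63384891e-03, -6.12338448e+01, -2.58391249e+01,  6.92893099e-02,
        4.46204050e-02,  2.58846853e-05]), 'eef_pos': array([228.21944196, 581.85674587, 214.6943235 ]), 'tcp_rot': array([3.14147581e+00, 2.70093444e-05, 2.76778860e+00]), 'ft_force': array([-0.25585288, -0.34092626,  0.32425949]), 'moment': array([ 0.00192068,  0.01975344, -0.020635  ]), 'opening': 1.0010401126065112}
(array([ 468.63394705,  -15.32689716, 1317.41296756]), array([ 0.05170093, -0.02267589, -0.99866708]))
(array([1486.12447178, -296.72858295,  918.58775197]), array([-0.73926453,  0.22853291, -0.63350114]))
```

View pics/t0.png

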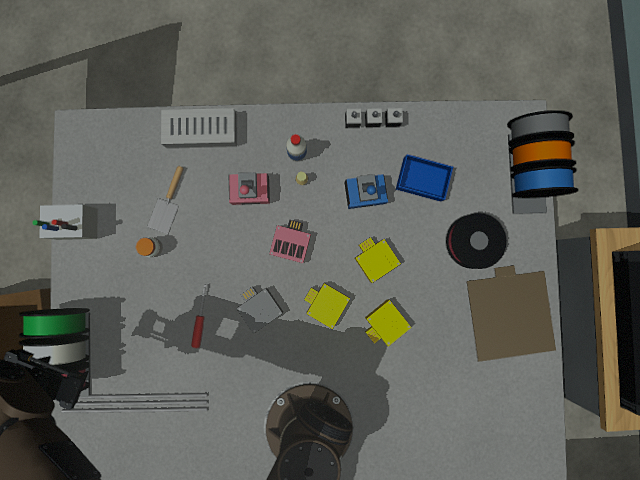

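View pics/s0.png

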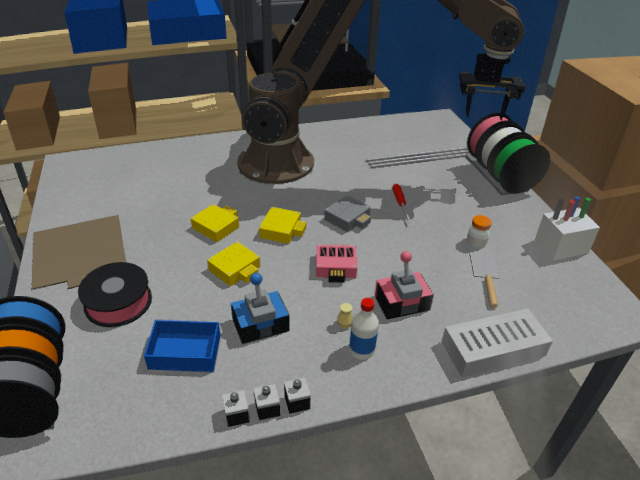

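```bash
cat > fit.py <<'E'
from h import *
from scipy.optimize import minimize
def box(x0,x1,y0,y1,z0,z1): return np.array([[x,y,z] for x in(x0,x1) for y in(y0,y1) for z in(z0,z1)],float)
MOD=[box(-43,43,-50,50,0,36),box(43,68,-20,20,8,30)]
DOCK=[box(-40,40,-55,55,0,52)]
S=4
def sil(cam,parts,pose,off):
    m=np.zeros((S*160,S*160),np.uint8);c,s=np.cos(pose[2]),np.sin(pose[2])
    for P in parts:
        Q=P.copy();Q[:,0]=c*P[:,0]-s*P[:,1]+pose[0];Q[:,1]=s*P[:,0]+c*P[:,1]+pose[1]
        p=(proj(cam,Q)-off+0.5)*S
        cv2.fillConvexPoly(m,cv2.convexHull(np.round(p*16).astype(np.int32)),255,shift=4)
    return cv2.resize(m,(160,160),interpolation=cv2.INTER_AREA)/255.
def fit(masks,parts,p0,ignore=None):
    def cost(p):
        e=0
        for cam,(mk,off,w) in masks.items():
            e+=(np.abs(sil(cam,parts,p,off)-mk)*w).sum()
        return e
    best=None
    for d in(-.15,0,.15):
        x0=np.array([p0[0],p0[1],p0[2]+d])
        r=minimize(cost,x0,method='Nelder-Mead',options=dict(initial_simplex=[x0,x0+[8,0,0],x0+[0,8,0],x0+[0,0,.12]],maxiter=250,xatol=.05,fatol=.1))
        if best is None or r.fun<best.fun: best=r
    return best.x.round(3),round(best.fun,1)
def crop(mk,c): 
    off=np.round(np.array(c)-80).astype(int); M=np.zeros((160,160))
    h=mk[max(off[1],0):off[1]+160,max(off[0],0):off[0]+160]; M[:h.shape[0],:h.shape[1]]=h; return M,off
E
python3 - <<'E'
from fit import *
ims={}
for c in('top','scene'):
    im=env.read_camera(c); ims[c]=im
g={'module':(528,48,-.25),'dock_pink':(680,153,0.)}
for q,parts,in(('module',MOD),('dock_pink',DOCK)):
    masks={}
    for c in('top','scene'):
        want=proj(c,[[g[q][0],g[q][1],20]])[0]
        rs=env.trace(q,c)
        print(q,c,[(np.round(r['pixel']),round(r['conf'],2),r['pixels'].sum()) for r in rs])
        rs=[r for r in rs if np.hypot(*(np.array(r['pixel'])-want))<20]
        if not rs: continue
        M,off=crop(rs[0]['pixels'],want); w=np.ones((160,160))
        if q=='dock_pink':  # ignore tower/lever region
            t=sil(c,[box(-30,40,-27,27,52,80),box(-50,60,-13,13,77,150)],g[q],off); w=1-(t>0)
        masks[c]=(M,off,w)
        v=cv2.cvtColor(ims[c],cv2.COLOR_RGB2BGR)[off[1]:off[1]+160,off[0]:off[0]+160].copy()
        v=cv2.resize(v,(400,400),interpolation=cv2.INTER_CUBIC)
        k=cv2.findContours(cv2.resize(M,(400,400)).round().astype(np.uint8),cv2.RETR_EXTERNAL,cv2.CHAIN_APPROX_NONE)[0]
        cv2.drawContours(v,k,-1,(0,255,0),1)
        cv2.imwrite(f'pics/_{q}_{c}.png',v)
    for s in (masks.keys(),['top'],['scene']):
        mm={k:masks[k] for k in s if k in masks}
        if mm: print(q,list(mm),fit(mm,parts,g[q]))
import glob
P=[cv2.imread(f'pics/_{q}_{c}.png') for q in('module','dock_pink') for c in('top','scene')]
P=[p if p is not None else np.zeros((400,400,3),np.uint8) for p in P]
v=np.vstack([np.hstack(P[:2]),np.hstack(P[2:])]);cv2.imwrite('pics/f0.png',cv2.resize(v,(600,600)))
print(env.state()['t'])
E
```

```text
module top [(array([258., 308.]), 0.96, np.int64(1252)), (array([385., 322.]), 0.81, np.int64(1325)), (array([289., 241.]), 0.77, np.int64(1259)), (array([325., 303.]), 0.76, np.int64(1225)), (array([425., 176.]), 0.74, np.int64(1846)), (array([373., 259.]), 0.66, np.int64(1223))]
module scene [(array([282., 226.]), 0.94, np.int64(1268)), (array([348., 214.]), 0.91, np.int64(1154)), (array([216., 222.]), 0.71, np.int64(1225)), (array([336., 263.]), 0.68, np.int64(1399)), (array([233., 265.]), 0.58, np.int64(1543)), (array([184., 345.]), 0.47, np.int64(3587)), (array([399., 195.]), 0.39, np.int64(230))]
module ['top', 'scene'] (array([ 5.26391e+02,  4.44320e+01, -2.93000e-01]), np.float64(181.5))
module ['top'] (array([ 5.27002e+02,  4.35760e+01, -2.75000e-01]), np.float64(76.1))
module ['scene'] (array([ 5.23049e+02,  4.56940e+01, -2.93000e-01]), np.float64(74.1))
dock_pink top [(array([250., 190.]), 0.78, np.int64(1232)), (array([477., 240.]), 0.21, np.int64(2715))]
dock_pink scene []
dock_pink ['top'] (array([6.89432e+02, 1.56904e+02, 1.00000e-02]), np.float64(43.4))
dock_pink ['top'] (array([6.89432e+02, 1.56904e+02, 1.00000e-02]), np.float64(43.4))
1.0[ WARN:0@19.322] global loadsave.cpp:275 findDecoder imread_('pics/_dock_pink_scene.png'): can't open/read file: check file path/integrity
```

View pics/f0.png

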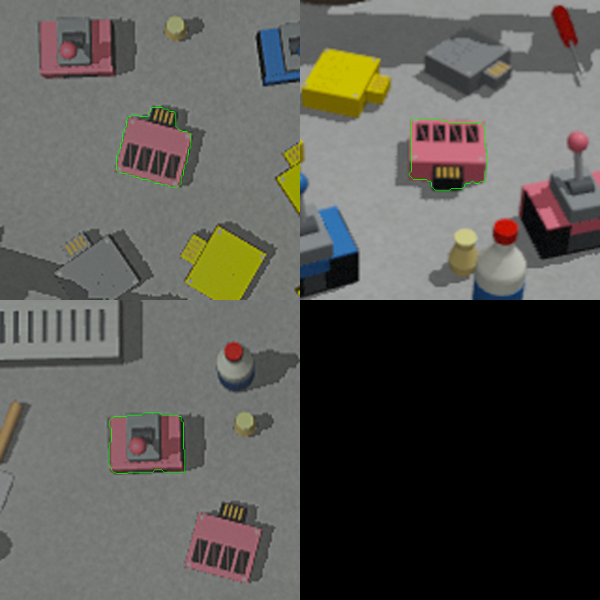

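```bash
cat > ov.py <<'E'
from fit import *
def ov(items,fn,cams=('top','scene')):
    P=[]
    for c in cams:
        im=cv2.cvtColor(env.read_camera(c),cv2.COLOR_RGB2BGR)
        ctr=proj(c,[[items[0][1][0],items[0][1][1],30]])[0]
        if len(items)>1: ctr=(ctr+proj(c,[[items[1][1][0],items[1][1][1],30]])[0])/2
        h=50; off=np.round(ctr-h-25*(c=='scene')).astype(int); h2=2*h+50*(c=='scene'); f=400/h2
        v=cv2.resize(im[off[1]:off[1]+h2,off[0]:off[0]+h2],(400,400),interpolation=cv2.INTER_CUBIC)
        for parts,p in items:
            cs,s=np.cos(p[2]),np.sin(p[2])
            for B in parts:
                Q=B.copy();Q[:,0]=cs*B[:,0]-s*B[:,1]+p[0];Q[:,1]=s*B[:,0]+cs*B[:,1]+p[1]
                q=((proj(c,Q)-off+.5)*f).astype(int)
                for i in range(8):
                    for j in range(i):
                        if bin(i^j).count('1')==1: cv2.line(v,tuple(map(int,q[i])),tuple(map(int,q[j])),(0,255,0),1)
        P.append(v)
    cv2.imwrite('pics/'+fn,np.hstack(P))
E
python3 - <<'E'
from ov import *
ov([(DOCK+[box(-30,40,-25,25,52,77)],(689.4,156.9,.01)),(MOD,(527,44,-.28))],'o1.png')
E
```

```text
(no output)
```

View pics/o1.png

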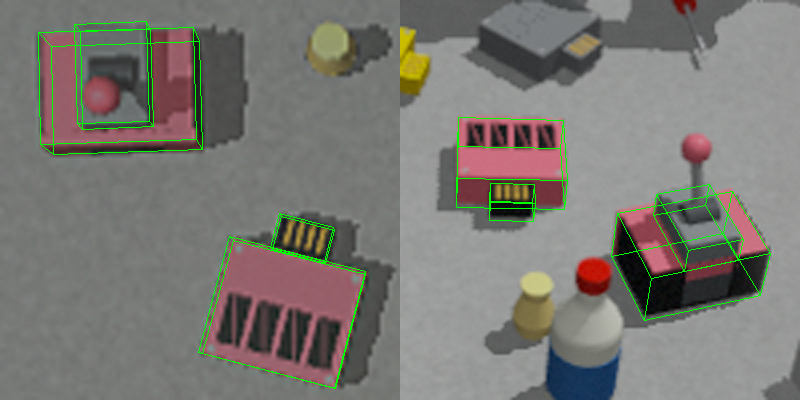

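Run:
```python
from ov import *
g=(687,156,.02); masks={}; P=[]
for c in('top','scene'):
    im=env.read_camera(c).astype(int); want=proj(c,[[g[0],g[1],20]])[0]
    m=(im[:,:,0]-im[:,:,1]>25)|(im.max(2)<38)
    M,off=crop(m,want)
    lab=cv2.connectedComponentsWithStats(M.astype(np.uint8))
    t=sil(c,[box(-33,43,-29,29,50,80),box(-50,60,-15,15,77,150)],g,off)>0
    near=cv2.dilate((sil(c,DOCK,g,off)>0).astype(np.uint8),np.ones((9,9)))
    w=(1-t)*near
    # fill with block region
    masks[c]=(M.astype(float),off,w)
    P.append(cv2.resize(((M*.6+.4*w)*255).astype(np.uint8)[40:120,40:120],(400,400),interpolation=0))
cv2.imwrite('pics/m1.png',np.hstack(P))
for s in(['top','scene'],['top'],['scene']):
    r=fit({k:masks[k] for k in s},DOCK,g);print(s,r)
    if len(s)==2: best=r[0]
ov([(DOCK+[box(-30,40,-25,25,52,77)],best)],'o2.png')
```

```text
['top', 'scene'] (array([ 6.85636e+02,  1.58364e+02, -1.60000e-02]), np.float64(410.7))
['top'] (array([6.89541e+02, 1.57111e+02, 8.00000e-03]), np.float64(73.1))
['scene'] (array([6.83606e+02, 1.58867e+02, 1.00000e-03]), np.float64(262.7))
```

View pics/m1.png

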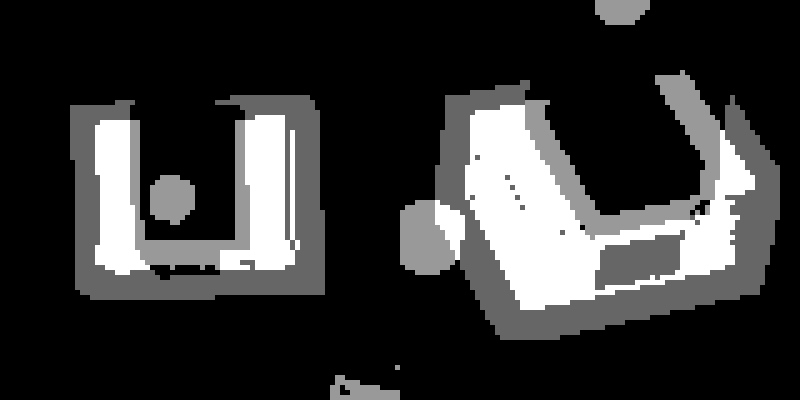

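View pics/o2.png

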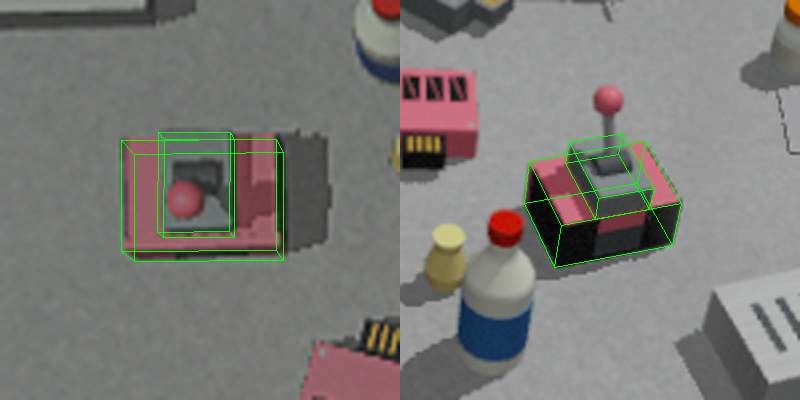

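Request:
{"name": "drive_tool", "arguments": {"commands": [{"dx": 20,"dy": -31,"yaw": 1},{"dx": 20,"dy": -31,"yaw": 1},{"dx": 20,"dy": -31,"yaw": 1},{"dx": 20,"dy": -31,"yaw": 1},{"dx": 20,"dy": -31,"yaw": 1}], "grip": 0.8}}

```text
invalid input
```

Request:
{"name": "drive_tool", "arguments": {"commands": [{"dx": 20,"dy": -31},{"dx": 20,"dy": -31},{"dx": 20,"dy": -31},{"dx": 20,"dy": -31},{"dx": 20,"dy": -31}]}}

```text
invalid input
```

Request:
{"name": "drive_tool", "arguments": {"commands": [{"dx": 20,"dy": -31},{"dx": 20,"dy": -31},{"dx": 20,"dy": -31},{"dx": 20,"dy": -31},{"dx": 20,"dy": -31}]}}

```text
invalid input
```

Perhaps every key must be present in each row.

Request:
{"name": "drive_tool", "arguments": {"commands": [{"dx": 20,"dy": -31,"dz": 0,"yaw": 1},{"dx": 20,"dy": -31,"dz": 0,"yaw": 1},{"dx": 20,"dy": -31,"dz": 0,"yaw": 1},{"dx": 20,"dy": -31,"dz": 0,"yaw": 1},{"dx": 20,"dy": -31,"dz": 0,"yaw": 1}], "grip": 0.8}}

```text
t: 1.72
eef_pos: [328.8, 425.4, 214.8]
tcp_rot: [3.141, 0.0, 2.856]
ft_force: [1.2, 0.0, -0.6]
opening: 0.804
```

Request:
{"name": "drive_tool", "arguments": {"commands": [{"dx": 20,"dy": -31,"dz": 0,"yaw": 0},{"dx": 20,"dy": -31,"dz": 0,"yaw": 0},{"dx": 20,"dy": -31,"dz": 0,"yaw": 0},{"dx": 20,"dy": -31,"dz": 0,"yaw": 0},{"dx": 20,"dy": -31,"dz": 0,"yaw": 0}]}}

```text
t: 2.13
eef_pos: [428.9, 270.3, 214.9]
tcp_rot: [3.141, 0.0, 2.855]
ft_force: [0.3, 1.3, -0.3]
opening: 0.802
```

Request:
{"name": "drive_tool", "arguments": {"commands": [{"dx": 20,"dy": -31,"dz": 0,"yaw": 0},{"dx": 20,"dy": -31,"dz": 0,"yaw": 0},{"dx": 20,"dy": -31,"dz": 0,"yaw": 0},{"dx": 20,"dy": -31,"dz": 0,"yaw": 0},{"dx": 20,"dy": -31,"dz": 0,"yaw": 0}]}}

```text
t: 2.55
eef_pos: [529.0, 115.1, 214.9]
tcp_rot: [3.141, 0.0, 2.855]
ft_force: [-0.4, 0.0, -0.2]
opening: 0.8
```

Request:
{"name": "drive_tool", "arguments": {"commands": [{"dx": 18,"dy": -29,"dz": -25,"yaw": 0},{"dx": 18,"dy": -29,"dz": -25,"yaw": 0},{"dx": 18,"dy": -29,"dz": -25,"yaw": 0},{"dx": 0,"dy": 0,"dz": -25,"yaw": 0},{"dx": 0,"dy": 0,"dz": -35,"yaw": 0}]}}

```text
t: 2.97
eef_pos: [582.9, 29.3, 80.7]
tcp_rot: [3.141, 0.003, 2.852]
ft_force: [0.5, 0.7, 0.5]
opening: 0.804
```

Request:
{"name": "drive_tool", "arguments": {"commands": [{"dx": 0,"dy": 0,"dz": 0,"yaw": 0},{"dx": 0,"dy": 0,"dz": 0,"yaw": 0}]}}

```text
t: 3.13
eef_pos: [580.8, 31.2, 80.1]
tcp_rot: [-3.141, -0.003, 2.855]
ft_force: [-0.0, 0.1, 0.5]
opening: 0.797
```

Run:
```python
from ov import *
s=env.state();print(s['t'],s['eef_pos'],s['tcp_rot'])
ov([(MOD,(525,44.6,-.285))],'o3.png')
s=env.state();print(s['t'],s['eef_pos'],s['tcp_rot'])
e=s['eef_pos']; yaw=s['tcp_rot'][2]-np.pi
for c in('top','scene'):
    for r in env.trace('module',c): print(c,np.round(r['pixel']),r['conf'])
```

```text
3.1333 [580.76847769  31.17073515  80.07314725] [-3.14096993 -0.00317397  2.8549044 ]
3.2333 [582.11761959  31.45681544  82.5165494 ] [3.14107813e+00 1.82406407e-03 2.85556885e+00]
top [386. 324.] 0.79
top [327. 304.] 0.74
top [375. 260.] 0.56
top [248. 188.] 0.37
scene [337. 266.] 0.81
scene [234. 266.] 0.7
scene [358. 207.] 0.69
scene [280. 226.] 0.64
scene [216. 223.] 0.61
```

View pics/o3.png

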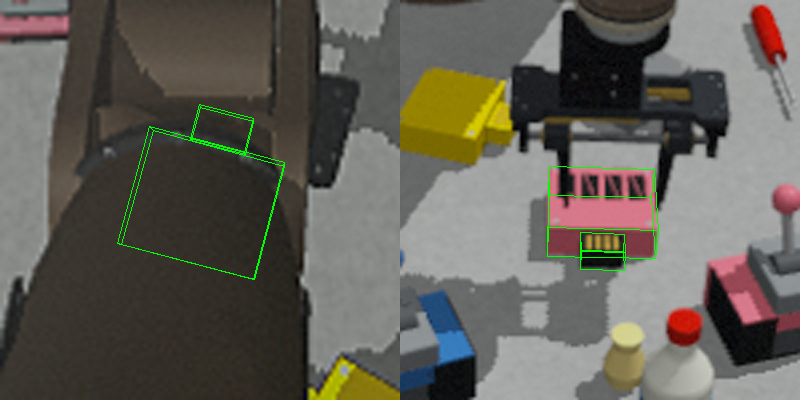

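Run:
```python
from h import *
s=env.state();e=s['eef_pos'];a=s['tcp_rot'][2];print(s['t'],e)
im=save('scene','s3.png')
ax=np.array([np.cos(a),np.sin(a),0]);ay=np.array([-np.sin(a),np.cos(a),0])
w=95*s['opening']/2
pts=[]
for sg in(1,-1):
    for y in(w,w+12):
        for x in(-10,10): 
            for z in(0,30): pts.append(e+sg*ay*y+ax*x+[0,0,z])
p=proj('scene',pts); off=np.array([290,170]);f=6
v=cv2.resize(im[170:270,290:420,::-1],None,fx=f,fy=f,interpolation=cv2.INTER_CUBIC)
for q in p: cv2.circle(v,tuple(((q-off+.5)*f).astype(int).tolist()),3,(0,255,0),-1)
cv2.imwrite('pics/s3b.png',v)
```

```text
3.3333 [582.23448534  31.52823609  82.91714013]
```

View pics/s3b.png

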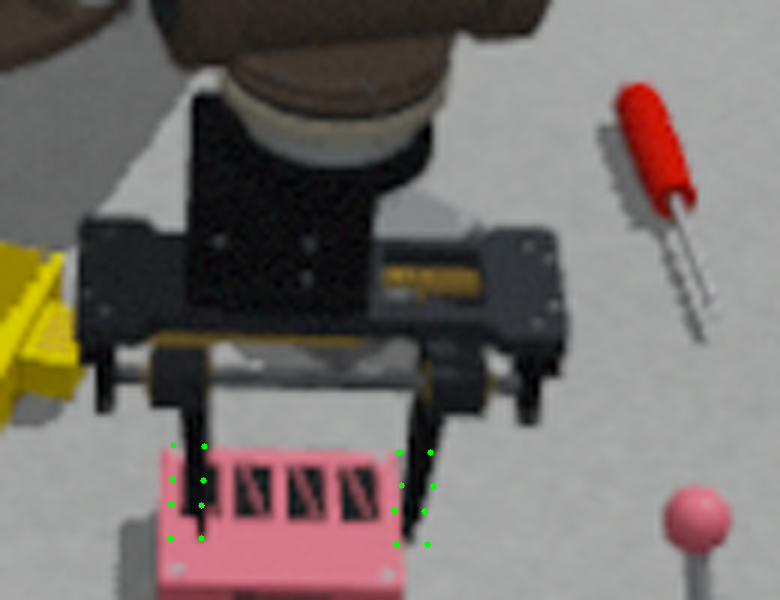

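Request:
{"name": "drive_tool", "arguments": {"commands": [{"dx": -1,"dy": -3.5,"dz": -20,"yaw": 0},{"dx": 0,"dy": 0,"dz": -20,"yaw": 0},{"dx": 0,"dy": 0,"dz": -18,"yaw": 0},{"dx": 0,"dy": 0,"dz": -10,"yaw": 0},{"dx": 0,"dy": 0,"dz": -5,"yaw": 0}]}}

```text
t: 3.8
eef_pos: [580.4, 27.8, 7.5]
tcp_rot: [3.142, -0.0, 2.855]
ft_force: [-0.1, -0.2, -0.8]
opening: 0.796
```

Request:
{"name": "drive_tool", "arguments": {"commands": [{"dx": 0,"dy": 0,"dz": -2,"yaw": 0},{"dx": 0,"dy": 0,"dz": -2,"yaw": 0},{"dx": 0,"dy": 0,"dz": 0,"yaw": 0}]}}

```text
t: 4.05
eef_pos: [580.7, 27.7, 4.4]
tcp_rot: [3.141, 0.001, 2.855]
ft_force: [0.5, 0.2, 0.4]
opening: 0.799
```

Run:
```python
from h import *
im=save('scene','s4.png')
cv2.imwrite('pics/s4b.png',cv2.resize(im[200:310,280:410,::-1],None,fx=5,fy=5,interpolation=cv2.INTER_CUBIC))
print(env.state()['eef_pos'],env.state()['ft_force'])
```

```text
[580.75908029  27.71317119   4.51313052] [ 0.13114591  0.8287102  -0.06225038]
```

View pics/s4b.png

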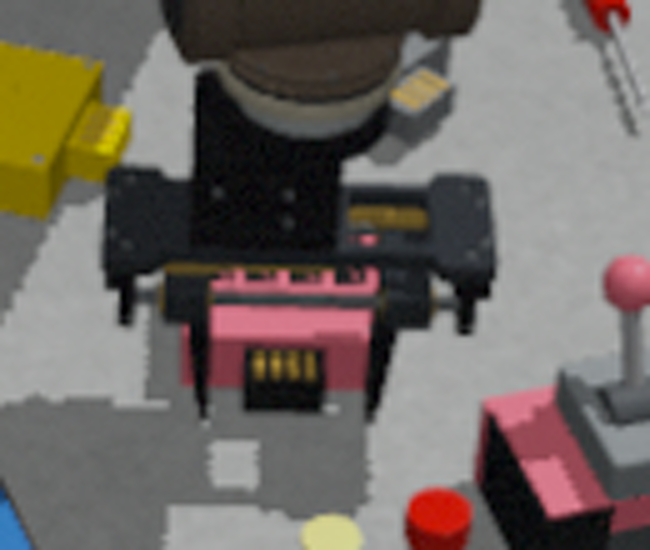

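Request:
{"name": "drive_tool", "arguments": {"commands": [{"dx": 0,"dy": 0,"dz": 0,"yaw": 0},{"dx": 0,"dy": 0,"dz": 0,"yaw": 0},{"dx": 0,"dy": 0,"dz": 0,"yaw": 0},{"dx": 0,"dy": 0,"dz": 0,"yaw": 0},{"dx": 0,"dy": 0,"dz": 0,"yaw": 0}], "grip": 0.35}}

```text
t: 4.52
eef_pos: [580.4, 27.7, 3.9]
tcp_rot: [3.141, 0.0, 2.855]
ft_force: [0.0, 0.6, -0.0]
opening: 0.505
```

Request:
{"name": "drive_tool", "arguments": {"commands": [{"dx": 0,"dy": 0,"dz": 0,"yaw": 0},{"dx": 0,"dy": 0,"dz": 0,"yaw": 0}]}}

```text
t: 4.68
eef_pos: [580.4, 27.6, 3.9]
tcp_rot: [-3.142, 0.0, 2.855]
ft_force: [0.1, -1.2, 1.1]
opening: 0.422
```

Request:
{"name": "drive_tool", "arguments": {"commands": [{"dx": 1,"dy": 4,"dz": 0,"yaw": 0.5},{"dx": 1,"dy": 8,"dz": 0,"yaw": 1},{"dx": 1,"dy": 9,"dz": 0,"yaw": 1.1},{"dx": 1,"dy": 9,"dz": 0,"yaw": 1.1},{"dx": 1,"dy": 9,"dz": 0,"yaw": 1.1}]}}

```text
t: 5.1
eef_pos: [585.5, 67.7, 3.9]
tcp_rot: [-3.142, 0.0, 2.941]
ft_force: [0.5, -4.4, 1.8]
opening: 0.423
```

Request:
{"name": "drive_tool", "arguments": {"commands": [{"dx": 1,"dy": 9,"dz": 0,"yaw": 1.2},{"dx": 1,"dy": 9,"dz": 0,"yaw": 1.2},{"dx": 1,"dy": 9,"dz": 0,"yaw": 1.2},{"dx": 1,"dy": 9,"dz": 0,"yaw": 1.2},{"dx": 1,"dy": 9,"dz": 0,"yaw": 1.2}]}}

```text
t: 5.52
eef_pos: [590.4, 112.6, 3.8]
tcp_rot: [3.142, -0.0, 3.046]
ft_force: [-0.2, -4.4, 3.3]
opening: 0.423
```

Request:
{"name": "drive_tool", "arguments": {"commands": [{"dx": 1,"dy": 9,"dz": 0,"yaw": 1.2},{"dx": 1,"dy": 9,"dz": 0,"yaw": 1.2},{"dx": 2,"dy": 9,"dz": 0,"yaw": 1.2},{"dx": 2,"dy": 9,"dz": 0,"yaw": 1.2},{"dx": 1,"dy": 6,"dz": 0,"yaw": 0.5}]}}

```text
t: 5.93
eef_pos: [597.5, 154.8, 3.9]
tcp_rot: [3.141, 0.0, 3.138]
ft_force: [-1.0, -6.0, 5.1]
opening: 0.422
```

Request:
{"name": "drive_tool", "arguments": {"commands": [{"dx": 0,"dy": 4,"dz": 0,"yaw": 0.4},{"dx": 0,"dy": 0,"dz": 0,"yaw": 0},{"dx": 0,"dy": 0,"dz": 0,"yaw": 0}]}}

```text
t: 6.18
eef_pos: [597.6, 158.5, 3.8]
tcp_rot: [3.14, 0.001, -3.141]
ft_force: [1.4, 3.9, 2.8]
opening: 0.421
```

Run:
```python
from ov import *
s=env.state();e=s['eef_pos'];a=s['tcp_rot'][2]-np.pi;print(s['t'],e,a,s['ft_force'])
p=(e[0]-58.4*np.cos(a),e[1]-58.4*np.sin(a),a);print(p)
ov([(MOD,p),(DOCK,(686.5,157.8,0))],'o5.png')
```

```text
6.1833 [597.63923867 158.51568656   3.84899045] -6.282352770614284 [1.39342135 3.92178586 2.77761245]
(np.float64(539.2392589122676), np.float64(158.4670664332598), np.float64(-6.282352770614284))
```

View pics/o5.png

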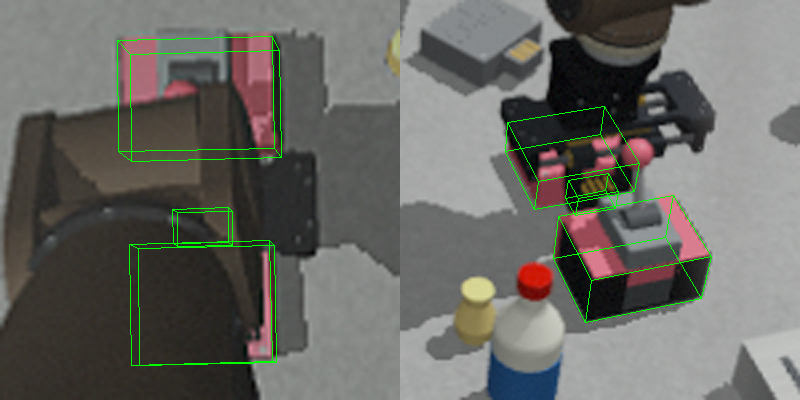

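Request:
{"name": "drive_tool", "arguments": {"commands": [{"dx": 0,"dy": 0,"dz": 0,"yaw": 0},{"dx": 0,"dy": 0,"dz": 0,"yaw": 0},{"dx": 0,"dy": 0,"dz": 0,"yaw": 0},{"dx": 0,"dy": 0,"dz": 0,"yaw": 0}], "grip": 0.65}}

```text
t: 6.62
eef_pos: [597.2, 157.4, 3.6]
tcp_rot: [-3.142, -0.001, -3.14]
ft_force: [-0.8, 0.1, -0.1]
opening: 0.625
```

Request:
{"name": "drive_tool", "arguments": {"commands": [{"dx": 0,"dy": 0,"dz": 8,"yaw": 0},{"dx": 0,"dy": 0,"dz": 18,"yaw": 0},{"dx": 0,"dy": 0,"dz": 25,"yaw": 0},{"dx": 0,"dy": 0,"dz": 25,"yaw": 0},{"dx": -20,"dy": 0,"dz": 10,"yaw": 0}]}}

```text
t: 7.03
eef_pos: [580.7, 157.7, 93.3]
tcp_rot: [3.141, 0.006, -3.141]
ft_force: [-0.8, 0.5, 0.3]
opening: 0.653
```

Request:
{"name": "drive_tool", "arguments": {"commands": [{"dx": -30,"dy": 0,"dz": 0,"yaw": 0},{"dx": -30,"dy": 0,"dz": 0,"yaw": 0},{"dx": -30,"dy": 0,"dz": 0,"yaw": 0},{"dx": -15,"dy": 0,"dz": 0,"yaw": 0},{"dx": 0,"dy": 0,"dz": 0,"yaw": 0}]}}

```text
t: 7.45
eef_pos: [469.4, 157.6, 90.5]
tcp_rot: [-3.141, -0.002, -3.139]
ft_force: [0.7, -0.4, 0.7]
opening: 0.652
```

Run:
```python
from ov import *
s=env.state();e=s['eef_pos'];print(s['t'],e,s['tcp_rot'],s['opening'])
p=(539.2,158.5,0.001)
ov([(MOD,p),(DOCK,(686.5,157.8,0))],'o6.png')
masks={}
for c in('top','scene'):
    want=proj(c,[[p[0],p[1],20]])[0]
    rs=[r for r in env.trace('module',c) if np.hypot(*(np.array(r['pixel'])-want))<20]
    for r in rs: print(c,r['pixel'],r['conf'],r['pixels'].sum())
    if rs:
        M,off=crop(rs[0]['pixels'],want);masks[c]=(M,off,1.);print(c,fit({c:masks[c]},MOD,p))
```

```text
7.45 [469.43339586 157.59432571  90.48855906] [-3.14137667e+00 -1.70317790e-03 -3.13948495e+00] 0.6524876551401876
top [251.8, 228.9] 0.97 755
top (array([ 5.47843e+02,  1.57927e+02, -1.90000e-02]), np.float64(489.6))
scene [380.6, 259.6] 0.87 1352
scene (array([ 5.35919e+02,  1.59095e+02, -1.60000e-02]), np.float64(157.9))
```

View pics/o6.png

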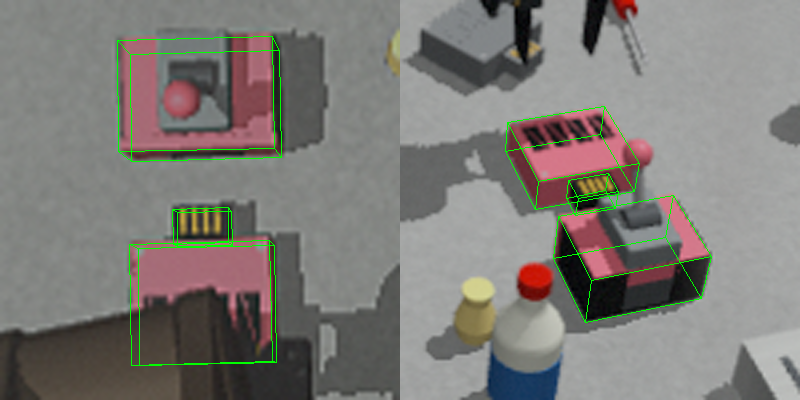

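Request:
{"name": "drive_tool", "arguments": {"commands": [{"dx": -3,"dy": 0,"dz": -25,"yaw": 0},{"dx": 0,"dy": 0,"dz": -25,"yaw": 0},{"dx": 0,"dy": 0,"dz": -20,"yaw": 0},{"dx": 0,"dy": 0,"dz": -10,"yaw": 0},{"dx": 0,"dy": 0,"dz": -4,"yaw": 0}]}}

```text
t: 8.07
eef_pos: [469.6, 157.5, 4.3]
tcp_rot: [-3.141, -0.002, -3.141]
ft_force: [0.1, 0.3, -0.1]
opening: 0.645
```

Request:
{"name": "drive_tool", "arguments": {"commands": [{"dx": 0,"dy": 0,"dz": 0,"yaw": 0},{"dx": 4,"dy": 0,"dz": 0,"yaw": 0},{"dx": 4,"dy": 0,"dz": 0,"yaw": 0},{"dx": 4,"dy": 0,"dz": 0,"yaw": 0},{"dx": 4,"dy": 0,"dz": 0,"yaw": 0}]}}

```text
t: 8.48
eef_pos: [486.0, 157.8, 6.6]
tcp_rot: [3.141, 0.001, -3.14]
ft_force: [-4.1, 1.5, 2.8]
opening: 0.65
```

Request:
{"name": "drive_tool", "arguments": {"commands": [{"dx": 4,"dy": 0,"dz": 0,"yaw": 0},{"dx": 4,"dy": 0,"dz": 0,"yaw": 0},{"dx": 4,"dy": 0,"dz": 0,"yaw": 0},{"dx": 4,"dy": 0,"dz": 0,"yaw": 0},{"dx": 4,"dy": 0,"dz": 0,"yaw": 0}]}}

```text
t: 8.9
eef_pos: [504.9, 157.6, 6.1]
tcp_rot: [-3.141, -0.002, -3.14]
ft_force: [-5.3, -1.6, 4.2]
opening: 0.65
```

Request:
{"name": "drive_tool", "arguments": {"commands": [{"dx": 4,"dy": 0,"dz": 0,"yaw": 0},{"dx": 4,"dy": 0,"dz": 0,"yaw": 0},{"dx": 4,"dy": 0,"dz": 0,"yaw": 0},{"dx": 4,"dy": 0,"dz": 0,"yaw": 0},{"dx": 0,"dy": 0,"dz": 0,"yaw": 0}]}}

```text
t: 9.32
eef_pos: [522.0, 157.7, 6.0]
tcp_rot: [3.141, 0.0, -3.14]
ft_force: [0.3, -0.7, 0.3]
opening: 0.651
```

Run:
```python
from ov import *
s=env.state();e=s['eef_pos'];print(s['t'],e,s['tcp_rot'],s['opening'])
p=(e[0]+53,e[1],0.001)
ov([(MOD,p),(DOCK,(686.5,157.8,0))],'o7.png')
```

```text
9.3167 [521.9596371  157.66872957   6.01017335] [ 3.14145061e+00  2.89326964e-04 -3.14027465e+00] 0.650926174756028
```

View pics/o7.png

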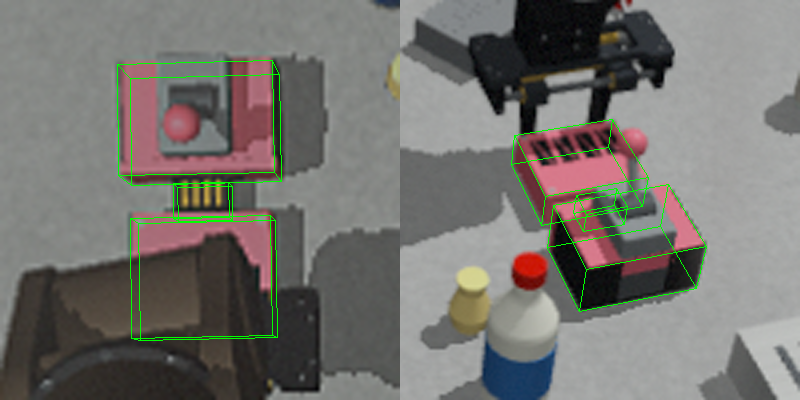

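Request:
{"name": "drive_tool", "arguments": {"commands": [{"dx": 2,"dy": 0,"dz": 0,"yaw": 0},{"dx": 2,"dy": 0,"dz": 0,"yaw": 0},{"dx": 2,"dy": 0,"dz": 0,"yaw": 0},{"dx": 2,"dy": 0,"dz": 0,"yaw": 0},{"dx": 2,"dy": 0,"dz": 0,"yaw": 0}]}}

```text
t: 9.83
eef_pos: [530.7, 157.6, 5.8]
tcp_rot: [-3.141, -0.002, -3.14]
ft_force: [-4.9, 0.8, 4.0]
opening: 0.65
```

Request:
{"name": "drive_tool", "arguments": {"commands": [{"dx": 2,"dy": 0,"dz": 0,"yaw": 0},{"dx": 2,"dy": 0,"dz": 0,"yaw": 0},{"dx": 2,"dy": 0,"dz": 0,"yaw": 0},{"dx": 2,"dy": 0,"dz": 0,"yaw": 0}]}}

```text
t: 10.17
eef_pos: [538.7, 157.7, 5.9]
tcp_rot: [-3.141, -0.002, -3.14]
ft_force: [-5.5, 0.2, 4.8]
opening: 0.649
```

Request:
{"name": "drive_tool", "arguments": {"commands": [{"dx": 1.5,"dy": 0,"dz": 0,"yaw": 0},{"dx": 1.5,"dy": 0,"dz": 0,"yaw": 0},{"dx": 1.5,"dy": 0,"dz": 0,"yaw": 0},{"dx": 1.5,"dy": 0,"dz": 0,"yaw": 0}]}}

```text
t: 10.5
eef_pos: [544.7, 157.7, 5.8]
tcp_rot: [-3.141, -0.002, -3.14]
ft_force: [-5.6, -0.1, 4.9]
opening: 0.646
```

Request:
{"name": "drive_tool", "arguments": {"commands": [{"dx": 1,"dy": 0,"dz": 0,"yaw": 0},{"dx": 1,"dy": 0,"dz": 0,"yaw": 0},{"dx": 1,"dy": 0,"dz": 0,"yaw": 0}]}}

```text
t: 10.75
eef_pos: [547.8, 157.7, 5.9]
tcp_rot: [-3.142, -0.001, -3.14]
ft_force: [-5.2, -0.4, 4.5]
opening: 0.649
```

Run:
```python
from ov import *
s=env.state();e=s['eef_pos'];print(s['t'],e,s['ft_force'],s['moment'])
p=(e[0]+53,e[1],0.001)
ov([(MOD,p),(DOCK,(686.5,157.8,0))],'o8.png')
```

```text
10.75 [547.77817312 157.6584223    5.85270789] [-5.241751   -0.40558806  4.49422566] [ 0.04455012  0.84940371 -0.00154272]
```

View pics/o8.png

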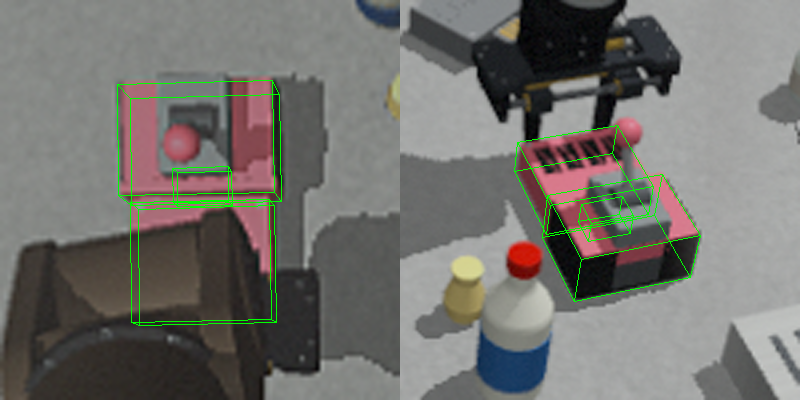

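Request:
{"name": "drive_tool", "arguments": {"commands": [{"dx": 1,"dy": 0,"dz": 0,"yaw": 0},{"dx": 1,"dy": 0,"dz": 0,"yaw": 0}]}}

```text
t: 11.02
eef_pos: [547.9, 157.6, 5.8]
tcp_rot: [-3.141, -0.006, -3.14]
ft_force: [-17.8, 0.4, 16.0]
opening: 0.651
```

Request:
{"name": "drive_tool", "arguments": {"commands": [{"dx": 1,"dy": 0,"dz": 0,"yaw": 0},{"dx": 0.5,"dy": 0,"dz": 0,"yaw": 0}]}}

```text
t: 11.18
eef_pos: [547.9, 157.6, 5.8]
tcp_rot: [-3.141, -0.009, -3.14]
ft_force: [-22.1, -0.0, 18.5]
opening: 0.645
```

Request:
{"name": "drive_tool", "arguments": {"commands": [{"dx": -3,"dy": 0,"dz": 0,"yaw": 0},{"dx": -4,"dy": 0,"dz": 0,"yaw": 0},{"dx": -10,"dy": 0,"dz": 0,"yaw": 0},{"dx": -10,"dy": 0,"dz": 20,"yaw": 0},{"dx": 0,"dy": 0,"dz": 40,"yaw": 0}]}}

```text
t: 11.6
eef_pos: [521.1, 157.2, 62.9]
tcp_rot: [-3.14, -0.008, -3.14]
ft_force: [0.6, 1.0, 0.2]
opening: 0.649
```

Request:
{"name": "drive_tool", "arguments": {"commands": [{"dx": -30,"dy": 0,"dz": 25,"yaw": 0},{"dx": -30,"dy": 0,"dz": 22,"yaw": 0},{"dx": 0,"dy": 0,"dz": 0,"yaw": 0}], "grip": 0}}

```text
t: 11.85
eef_pos: [461.3, 157.8, 116.0]
tcp_rot: [3.141, 0.002, -3.139]
ft_force: [2.2, 0.3, 0.2]
opening: 0.492
```

Run:
```python
from ov import *
s=env.state();e=s['eef_pos'];print(s['t'],e,s['ft_force'],s['opening'])
ov([(MOD,(601,157.7,0)),(DOCK,(684,157.8,0))],'o9.png')
for c in('top','scene'):
    for r in env.place_of('lever_pink_tip',c)[:2]: print(c,r['pixel'],r['conf'],at(c,r['pixel'],127).round())
```

```text
11.85 [461.25398396 157.78888361 115.97827812] [2.23897116 0.30396178 0.1937922 ] 0.49242712585424686
top [240.8, 189.0] 0.53 [671. 165. 127.]
scene [405.1, 256.8] 0.67 [665. 158. 127.]
```

View pics/o9.png

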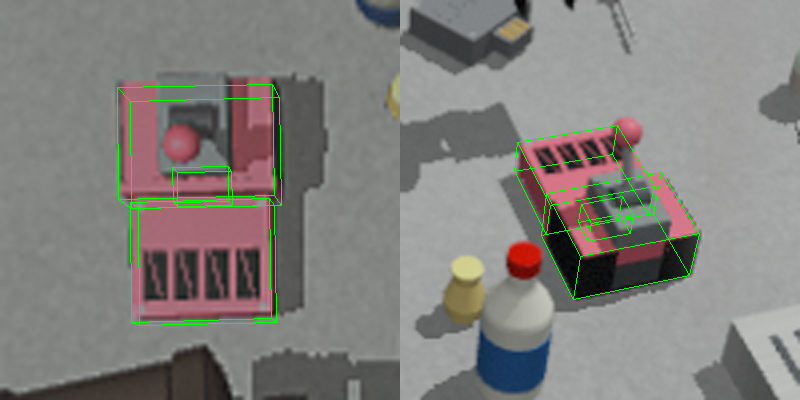

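Request:
{"name": "drive_tool", "arguments": {"commands": [{"dx": 30,"dy": 2,"dz": 0,"yaw": 0},{"dx": 30,"dy": 0,"dz": 0,"yaw": 0},{"dx": 30,"dy": 0,"dz": 0,"yaw": 0},{"dx": 30,"dy": 0,"dz": 0,"yaw": 0},{"dx": 20,"dy": 0,"dz": 0,"yaw": 0}]}}

```text
t: 12.47
eef_pos: [607.8, 159.3, 111.2]
tcp_rot: [-3.142, -0.0, -3.141]
ft_force: [-0.6, 0.0, -0.0]
opening: 0.017
```

Request:
{"name": "drive_tool", "arguments": {"commands": [{"dx": 0,"dy": 0,"dz": 0,"yaw": 0},{"dx": 0,"dy": 0,"dz": 0,"yaw": 0},{"dx": 0,"dy": 0,"dz": 0,"yaw": 0}]}}

```text
t: 12.72
eef_pos: [604.1, 159.5, 111.5]
tcp_rot: [-3.141, -0.002, -3.14]
ft_force: [-0.2, 0.7, 0.7]
opening: 0.001
```

Run:
```python
from h import *
s=env.state();e=s['eef_pos'];print(s['t'],e,s['ft_force'],s['opening'])
im=save('scene','s10.png')
cv2.imwrite('pics/s10b.png',cv2.resize(im[190:320,330:460,::-1],None,fx=4.5,fy=4.5,interpolation=cv2.INTER_CUBIC))
```

```text
12.7167 [604.07921716 159.50077905 111.54287627] [-0.19168234  0.69276434  0.65174662] 0.0011594669316674518
```

View pics/s10b.png

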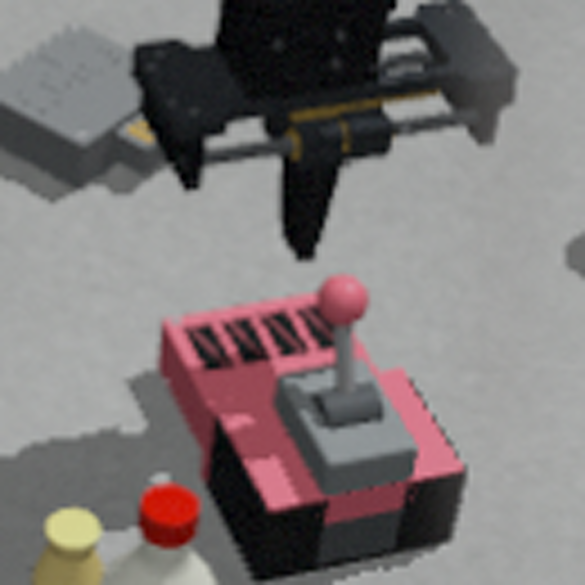

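Request:
{"name": "drive_tool", "arguments": {"commands": [{"dx": 10,"dy": 0,"dz": -8,"yaw": 0},{"dx": 10,"dy": 0,"dz": -3,"yaw": 0},{"dx": 6,"dy": 0,"dz": 0,"yaw": 0},{"dx": 5,"dy": 0,"dz": 0,"yaw": 0},{"dx": 5,"dy": 0,"dz": 0,"yaw": 0}]}}

```text
t: 13.18
eef_pos: [641.5, 159.7, 101.7]
tcp_rot: [3.142, -0.0, -3.14]
ft_force: [0.5, -0.8, 0.3]
opening: 0.006
```

Request:
{"name": "drive_tool", "arguments": {"commands": [{"dx": 5,"dy": 0,"dz": 0,"yaw": 0},{"dx": 5,"dy": 0,"dz": 0,"yaw": 0},{"dx": 5,"dy": 0,"dz": 0,"yaw": 0},{"dx": 5,"dy": 0,"dz": 0,"yaw": 0},{"dx": 5,"dy": 0,"dz": 0,"yaw": 0}]}}

```text
t: 13.6
eef_pos: [666.4, 159.7, 101.9]
tcp_rot: [3.141, 0.0, -3.14]
ft_force: [-1.4, 0.3, 1.7]
opening: 0.002
```

Run:
```python
from h import *
s=env.state();e=s['eef_pos'];print(s['t'],e,s['ft_force'],s['opening'])
im=save('scene','s11.png')
cv2.imwrite('pics/s11b.png',cv2.resize(im[190:320,330:460,::-1],None,fx=4.5,fy=4.5,interpolation=cv2.INTER_CUBIC))
```

```text
13.6 [666.38719895 159.70526921 101.9068184 ] [-1.39858843  0.25419695  1.74848981] 0.0020195938714653253
```

View pics/s11b.png

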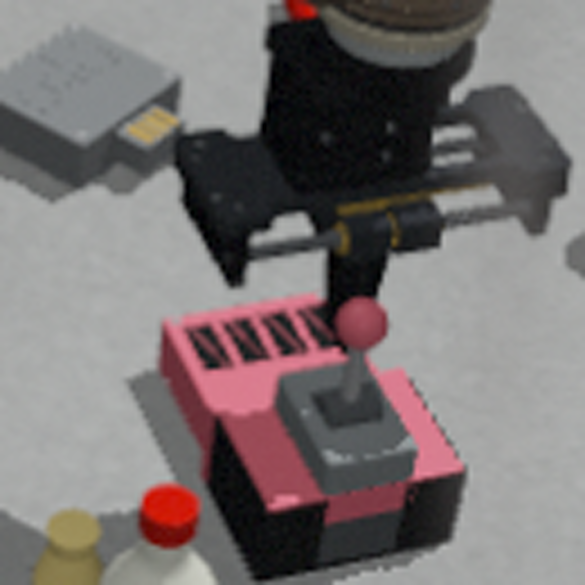

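Lever moves with the finger behind the ball. Continue to the stop.

Request:
{"name": "drive_tool", "arguments": {"commands": [{"dx": 5,"dy": 0,"dz": 0,"yaw": 0},{"dx": 5,"dy": 0,"dz": 0,"yaw": 0},{"dx": 5,"dy": 0,"dz": 0,"yaw": 0},{"dx": 5,"dy": 0,"dz": 0,"yaw": 0}]}}

```text
t: 13.98
eef_pos: [686.1, 159.7, 101.6]
tcp_rot: [3.142, -0.001, -3.14]
ft_force: [-3.2, 0.2, -1.6]
opening: 0.008
```

Request:
{"name": "drive_tool", "arguments": {"commands": [{"dx": 3,"dy": 0,"dz": 0,"yaw": 0},{"dx": 3,"dy": 0,"dz": 0,"yaw": 0},{"dx": 2,"dy": 0,"dz": 0,"yaw": 0}]}}

```text
t: 14.23
eef_pos: [691.0, 159.7, 101.0]
tcp_rot: [-3.141, -0.009, -3.14]
ft_force: [-22.6, 0.2, 7.5]
opening: 0.004
```

Run:
```python
from h import *
s=env.state();e=s['eef_pos'];print(s['t'],e,s['ft_force'],s['opening'])
im=save('scene','s12.png')
cv2.imwrite('pics/s12b.png',cv2.resize(im[190:320,330:460,::-1],None,fx=4.5,fy=4.5,interpolation=cv2.INTER_CUBIC))
for r in env.place_of('lever_pink_tip','scene')[:2]: print(r['pixel'],r['conf'],at('scene',r['pixel'],127).round())
for d in(684,687):print(proj('scene',[[d+5+60*np.sin(a),157.8,74+60*np.cos(a)] for a in(.3,.4,.5)]))
```

```text
14.2333 [690.96318619 159.71697695 100.98994021] [-22.58161678   0.17616389   7.46985566] 0.003682026524336184
[414.5, 274.0] 0.72 [723. 156. 127.]
[[412.54762567 267.39113422]
 [413.44039741 269.7770953 ]
 [414.25844266 272.289945  ]]
[[413.09210768 268.28868638]
 [413.98753747 270.68100309]
 [414.80785776 273.20004625]]
```

View pics/s12b.png

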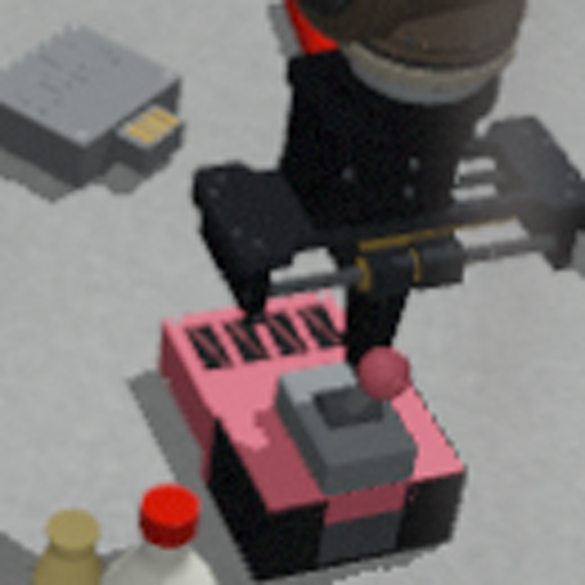

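Request:
{"name": "drive_tool", "arguments": {"commands": [{"dx": -5,"dy": 0,"dz": 0,"yaw": 0},{"dx": -15,"dy": 0,"dz": 0,"yaw": 0},{"dx": -25,"dy": 0,"dz": 10,"yaw": 0},{"dx": -30,"dy": 0,"dz": 20,"yaw": 0},{"dx": -30,"dy": 0,"dz": 25,"yaw": 0}]}}

```text
t: 14.75
eef_pos: [587.6, 159.4, 155.9]
tcp_rot: [-3.141, -0.002, -3.14]
ft_force: [0.5, 0.3, 1.3]
opening: -0.0
```

Request:
{"name": "drive_tool", "arguments": {"commands": [{"dx": -30,"dy": 0,"dz": 20,"yaw": 0},{"dx": -30,"dy": 0,"dz": 20,"yaw": 0},{"dx": -30,"dy": 0,"dz": 0,"yaw": 0},{"dx": -30,"dy": 0,"dz": 0,"yaw": 0},{"dx": 0,"dy": 0,"dz": 0,"yaw": 0}]}}

```text
t: 15.17
eef_pos: [464.8, 159.7, 197.6]
tcp_rot: [3.142, -0.0, -3.139]
ft_force: [1.0, -0.3, 0.8]
opening: 0.002
```

Run:
```python
from ov import *
s=env.state();e=s['eef_pos'];print(s['t'],e,s['ft_force'],s['opening'])
ov([(MOD,(601,157.7,0)),(DOCK,(684,157.8,0))],'o13.png'); save('top','t13.png');save('scene','s13.png')
for c in('top','scene'):
  for r in env.place_of('lever_pink_tip',c)[:1]: print(c,r['pixel'],r['conf'],at(c,r['pixel'],127).round())
  a=cv2.imread('pics/%s0.png'%c[0]);b=cv2.imread('pics/%s13.png'%c[0])
```

```text
15.1667 [464.84816309 159.68604696 197.58013833] [ 1.01902412 -0.28961332  0.79725797] 0.0023086388396643754
scene [418.9, 276.0] 0.55 [732. 163. 127.]
```

View pics/o13.png

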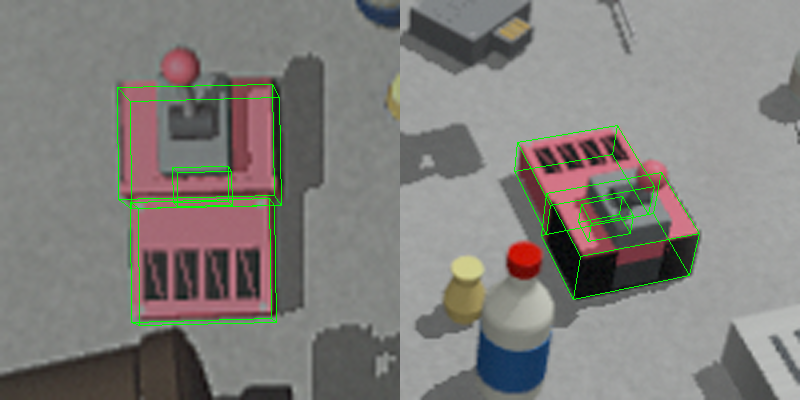

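View pics/s13.png

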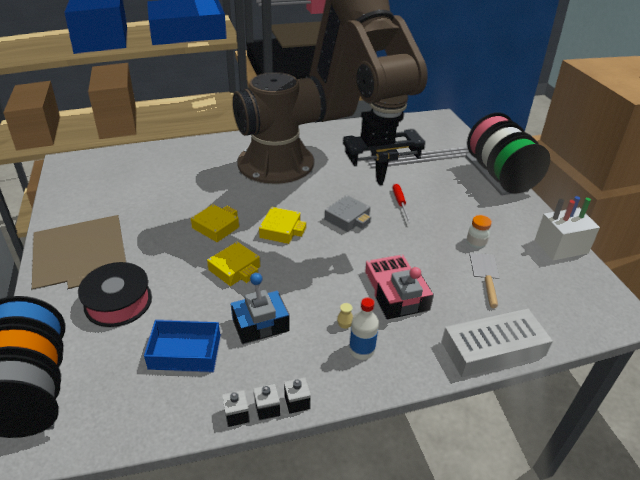

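View pics/t13.png

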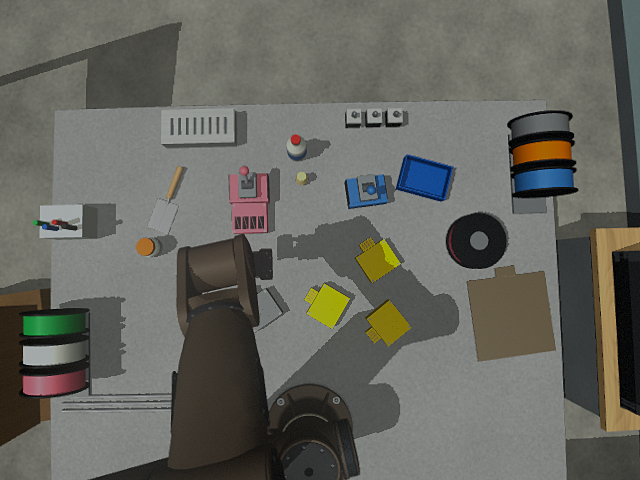

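Run:
```python
from ov import *
a=env.read_camera('top');rs=env.trace('module','top')
M=[box(-43,43,-50,50,0,36)]
p=(601,157.7,0);want=proj('top',[[p[0],p[1],20]])[0]
for r in rs:
    if np.hypot(*(np.array(r['pixel'])-want))<20:
        m,off=crop(r['pixels'],want);w=np.ones((160,160));w[:int(proj('top',[[p[0]+30,p[1],36]])[0][1]-off[1])]=0
        print(r['conf'],fit({'top':(m,off,w)},M,p))
v=[cv2.resize(a[195:245,220:285,::-1],None,fx=6,fy=6,interpolation=cv2.INTER_CUBIC)]
b=env.read_camera('scene');v.append(cv2.resize(b[250:300,360:425,::-1],None,fx=6,fy=6,interpolation=cv2.INTER_CUBIC))
cv2.imwrite('pics/z14.png',np.hstack(v))
```

```text
0.71 (array([ 6.06862e+02,  1.56831e+02, -5.00000e-03]), np.float64(26.0))
```

View pics/z14.png

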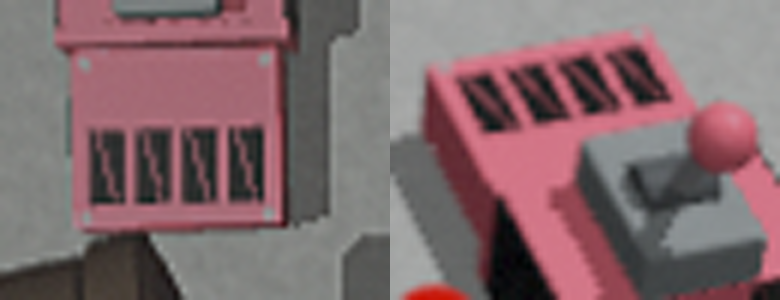

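```bash
python3 -c "
from cell import env
print(env.state()['t'],env.job_done())"
```

```text
the job is handed in; nothing more can be done
15.6167 None
```

The pink module is plugged into the pink dock and sits flush against it. The pink lever is over at its far stop. I handed the job in at about 15.6 s.

- **Move:** I gripped the module by its plug and dragged it along the bench without lifting it, turning it about 16° to line up with the dock. Then I let go and pushed it home from behind with both fingers.
- **Seating:** The push stopped firmly, with the force rising from about 5 N to 22 N. The top-camera fit then put the module and dock 82.6 mm apart centre to centre, against 83 mm when flush. Zoomed pictures showed no gap.
- **Lever:** I pushed it with closed fingers until it stopped at about 22 N, then backed away. It stayed there in both pictures. In the last check the top-camera network did not report the ball at all. The scene camera placed it about 10–13 mm beyond the stop, at moderate confidence, so I relied on the pictures and the force.
- **Other things:** Comparing the first and last pictures by eye, nothing else had moved, including the blue lever.
- **Disagreement:** The two cameras differed by about 4 to 6 mm in absolute x, so I relied on same-camera differences and contact forces.

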